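Check the travel of a dosing hand lever

ROBOT

A 7-joint arm with a two-finger parallel gripper is mounted at the origin on the work surface. World frame = base frame: x ahead of the robot, y to its left, z up, the work surface at z = 0. Lengths are in mm, angles in rad, forces in N, time in s.
With the tool pointing down it reaches from about 400 to 875 mm from the base axis. Payload 4.4 kg.
Tool frame: the origin (TCP) lies on the centre line of the jaws, within the pads' length; the fingertips stand 19 mm ahead of it and the grasp point (between the pads) is the TCP; z points along the fingers, y is the line along which they close (so a half turn about z gives the same grasp; the last joint's range is limited). The gripper opens to 85 mm and grips with 20 to 120 N. Pads are 22 mm wide; open, the fingers measure 114 mm over their backs; the gripper's body (76 mm by 85 mm) begins 54 mm behind the grasp point. The pads swing forward as they close: fully open they stand 13 mm farther back than shut.
Start: joints at [1.232, 0.628, 0.038, 1.517, -0.027, 0.996, -0.02], TCP at [175.156, -625.97, 250.313] pointing down, gripper open.
Joint ranges: [-3.06, 3.06], [-0.37, 2.12], [-1.25, 1.32], [0.18, 2.47], [-1.1, 4.24], [0.23, 1.98], [-2.94, 2.94]. Speed limits (rad/s): [2.57, 2.57, 3.14, 3.14, 3.14, 3.14, 3.14].

INTERFACE

Orientations are given as [roll, pitch, yaw] about the fixed x, y, z axes, in that order (R = Rz(yaw) Ry(pitch) Rx(roll)).
In Python, from cell import ctrl, viewer, silhouettes gives the robot as it stands.
- The arm moves only by the shell command python3 -m creep 'ROWS'. ROWS is JSON, a list of rows, each an object with "jaw": the gripper command: -1 is shut, 1 is fully open, values between are in proportion; "xyz": the shift along the tool's x, y, z in mm, a list of three; "angular": the turn, a rotation vector about the tool's x, y, z in rad, a list of three. In form: [{"jaw": jaw, "xyz": [tx, ty, tz], "angular": [rx, ry, rz]}, ...]. A call has 1 to 12 rows; each row is the pose to reach, as a shift and turn from the pose commanded when the call began, along the tool's axes at that moment; what a row does not reach only later rows make up. A row lasts 1/8 s, in which the tool goes at most 62.5 mm and 10.7 degrees, less where a joint would pass 70% of its speed; a pose out of reach is approached as far as the arm can. A call with a gripper value outside its range is refused whole. The fingers move at their own pace and stop on an object; the grip force is fixed at half the most. Time passes only in rows, so rows that repeat a pose let the fingers close. It gives the time, the measured TCP pose, the force, the opening and the grip force at its end, in the units of the state.
- ctrl.read_state(): the state, without advancing time (a new reading comes with each control period).
- viewer.get_image(name): name is "side" or "top"; returns (picture, depth): 400x640x3 uint8, red, green, blue; 400x640 float32, mm along the optical axis (not along the pixel's ray), 0 where there is no reading.
- viewer.camera_model(name): a dict with "fx", "fy", "cx", "cy" (pixels), "dist" ([k1, k2, p1, p2, k3] as OpenCV has them; the pictures are not rectified), "T" (4x4, takes a point from camera to world coordinates). Camera axes: x right, y down, z forward; pixel columns grow to the right and rows downward; lengths in mm; the calibration is good to about 2 mm. A picture is of the moment at which its call begins. camera_model takes no time and is no camera call.
- ctrl.finish_job(): hands the job in; it is judged then, once.
Trained networks look in the newest picture that a camera, given by its name, has taken for a name from the list of things; names that differ only in an ending like _2 or _b are one class to them, and where a whole thing is asked for, a point or a joint stands for the part that bears it (a point fixed in the world has none). Each returns a list of dicts, best first, with "score" (0 to 1); they miss things now and then, are a little off and sometimes report something else, mostly with a low value. They report only what shows in the picture. A call takes as long as a camera call.
- silhouettes(camera, target): "pixels" (400x640 bool, what is visible of it) and "xy" ([column, row] in pixels, amid what is visible of it).
The state is a dict: "clock": time; "qpos": joint angles; "qd": joint speeds; "tau": joint torques, N m; "eef_pos": TCP position; "tool_rot": TCP orientation; "force": force on the tool from outside, world axes, zero at the start; "torque": the same for the moment, N m; "width": finger opening in mm; "gripper_force": force on a finger pad.
Only numpy, scipy, OpenCV 4.12 (cv2) and the standard library are available. Lean on these libraries where they do the work, as an engineer would, in place of code of your own. Each camera call takes 0.05 s, during which the arm holds its last target. There are 200 camera calls.

TASK

Check the dosing handpiece before work: with the backs of your fingers push its red hand lever in towards the black grip bar until it meets its stop short of the bar, hold it there for a second without forcing it, and let it spring fully back out. Then log the check by pressing the green button on the steel check box all the way down and letting it go. Grasp nothing, never touch the grip bar or press the red button, press the green one only while the lever is out, and leave everything loose where it is.

Things in the scene. Friction and masses are not known exactly. Their poses are not given: they have to be found in the camera images.
- stand: dosing handpiece on its bench stand, fixed: steel foot 130 x 110 x 12 mm, column 38 mm in diameter, aluminium head 85 x 60 mm with its top 165 mm above the table. Origin: centre of the foot's underside. x axis: from the lever to the grip bar, square to the bar (the way the lever is pushed); y axis: along the bar from the head to its free end; z up
- grip_bar: fixed black rubber grip bar, horizontal, 22 mm in diameter (ribs 25 mm), 150 mm long, its axis 140 mm above the table. Origin: on the axis where the bar leaves the head; it runs along its own +y, which is the stand's y
- lever (a joint): red hand lever on an upright hinge pin in the head, in rad: 0 = sprung out at rest, 0.36 = against its built-in stop, where the blade lies parallel to the grip bar with a clear gap of 10 mm. Hinge pin at x = -25.5 mm, y = 20 mm in the stand's frame. A return spring pushes it out: about 4 N at the press point at rest, rising to about 9 N at the stop
- lever_press (a point): where to push: on the outer face of the red blade (away from the bar), 105 mm from the hinge, at mid-height, 140 mm above the table; moves with the lever, about 37 mm from rest to the stop. The blade is 24 mm tall and 9 mm thick. x axis: square to the blade, into it; y axis: towards the ball end; z up
- lever_ball (a point): centre of the black ball, 26 mm in diameter, on the lever's end, 150 mm from the hinge; the red blade runs from 10 to 145 mm from the hinge. At rest the blade leans 0.36 rad away from the bar
- check_box: fixed steel check box, 120 x 160 mm, top 60 mm above the table, carrying a green and a red push button along its edge that faces the robot, 80 mm apart, and lamps and a black knob (dummies) behind them. Origin: centre of its underside; the green button is at x = -22 mm, y = +40 mm in its frame, the red one at y = -40 mm
- green_button (a joint): green push button, travel in m: 0 = up, 0.006 = fully down, which takes about 5 N; springs back
- green_button_top (a point): centre of the green button's top face, 32 mm diameter; press straight down
- red_button (a joint): red push button of the same make, travel in m; not to be pressed
- red_button_top (a point): centre of the red button's top face
- jar: bystander, loose: closed glass jar, 54 mm diameter, 70 mm tall, under the grip bar; origin: centre of its underside
- wrench: bystander, loose: steel wrench, 140 mm long, lying beside the stand; origin: middle
- colour_bottle: bystander, loose: orange bottle with black cap, 48 mm diameter, 100 mm tall, behind the check box; origin: centre of its underside
- mould: bystander, loose: clear chocolate mould filled with brown squares, 100 x 170 x 20 mm, lying flat near the robot; origin: centre of its underside
- measure_cup: bystander, loose: aluminium cup, 72 mm across, 80 mm tall; origin: centre of its underside
- spatula: bystander, loose: spatula, 240 mm long, lying beyond the stand; origin: middle
- bowl: bystander, loose: small steel bowl, 120 mm across, 50 mm tall; origin: centre of its underside

How it is judged (in metres and radians):
On the way, in this order (a step that is already met when the one before it is completed fails the run):
1. the lever is held against its stop by the fingers (0.335 rad or more) for 0.6 s (value of joint lever above 0.335 rad and contact force between the fingers and lever above 1 N), for 0.6 s.
2. the lever is let out fully and no longer touched (value of joint lever below 0.03 rad and contact force between the fingers and lever below 0.2 N), for 0.2 s.
3. the green button is pressed down by the fingers (value of joint green_button above 0.0045 m and contact force between the fingers and green_button above 1 N and value of joint lever below 0.03 rad), for 0.05 s.
At the end, for the whole second after the job is handed in: The lever is fully out again (below 0.03 rad), both buttons are up (within 1.5 mm), and every loose thing is at rest within 20 mm of where it began (value of joint lever below 0.03 rad and value of joint each of green_button, red_button below 0.0015 m and distance of each of jar, wrench, colour_bottle, mould, measure_cup, spatula, bowl from where it was at the start of the episode below 0.02 m and linear speed of each of jar, wrench, colour_bottle, mould, measure_cup, spatula, bowl below 0.03 m/s); the robot touches nothing.
It fails at once if the grip bar is touched (over 1 N), or the lever is pushed with something other than the fingers (contact force between anything else and grip_bar above 1 N or contact force between the arm and lever above 1 N).
It fails at once if the lever is forced (over 40 N) (contact force between anything else and lever above 40 N).
It fails at once if the red button is pressed (value of joint red_button above 0.003 m).
It fails at once if the green button is pressed while the lever is in (value of joint green_button above 0.003 m and value of joint lever above 0.06 rad).
It fails at once if a loose thing is lifted, carried or pushed away (over 20 mm) (distance of any of jar, wrench, colour_bottle, mould, measure_cup, spatula, bowl from where it was at the start of the episode above 0.02 m).
It also fails if it takes over 48 s, if anything falls off the work surface, if the arm or the gripper's body presses on something with over 40 N, if the wrist force passes 120 N, or if a joint passes its speed limit or range.

## Working session

There is one attempt and no reset: what is moved stays moved. The work goes in short steps, Python scripts to look and compute and a shell command to move; the robot and the scene stay as the last step left them, time stands still between calls to the robot, and variables do not carry over. Pictures are saved under pics/ and viewed, at most 10 in all, crops included, and the job is handed in when it is done.

```bash
ls; mkdir -p pics; cat > h.py <<'E'
import numpy as np, cv2
from cell import ctrl, viewer, silhouettes
def world(cam,D,mask=None,px=None):
    m=viewer.camera_model(cam);K=np.array([[m['fx'],0,m['cx']],[0,m['fy'],m['cy']],[0,0,1.]])
    v,u=np.nonzero(mask&(D>0)); z=D[v,u]
    n=cv2.undistortPoints(np.c_[u,v].astype(float).reshape(-1,1,2),K,np.array(m['dist'])).reshape(-1,2)
    P=np.c_[n*z[:,None],z]; T=np.array(m['T']); return P@T[:3,:3].T+T[:3,3]
E
python3 - <<'E'
from h import *
s=ctrl.read_state();print({k:np.round(v,3) for k,v in s.items()})
for c in ['side','top']:
    I,D=viewer.get_image(c);cv2.imwrite(f'pics/{c}0.png',I[:,:,::-1])
    print(c,np.round(np.array(viewer.camera_model(c)['T']),2).tolist())
    for t in ['stand','grip_bar','lever','lever_ball','check_box','green_button','red_button','jar','wrench','colour_bottle','mould','measure_cup','spatula','bowl']:
        for r in silhouettes(c,t)[:1]:
            P=world(c,D,r['pixels'])
            if len(P): print(t,round(r['score'],2),np.round(r['xy']),len(P),np.round(np.median(P,0)),np.round(np.percentile(P,[2,98],axis=0)).tolist())
E
```

```text
pics
{'clock': np.float64(0.0), 'qpos': array([ 1.232,  0.629,  0.038,  1.518, -0.027,  0.996, -0.02 ]), 'qd': array([ 0.001, -0.   ,  0.001,  0.001,  0.   ,  0.001,  0.   ]), 'tau': array([ 0.0000e+00, -5.6342e+01,  1.2260e+00, -1.9345e+01,  1.1000e-02,
        1.0000e-02,  0.0000e+00]), 'eef_pos': array([ 175.014, -625.391,  249.412]), 'tool_rot': array([-3.14 ,  0.   ,  0.273]), 'force': array([-0.263,  0.375,  0.232]), 'torque': array([-0.05 , -0.037, -0.04 ]), 'gripper_force': np.float64(0.0), 'width': np.float64(85.651)}
side [[-0.82, -0.31, 0.49, -217.96], [-0.57, 0.4, -0.71, 1171.66], [0.02, -0.86, -0.5, 935.55], [0.0, 0.0, 0.0, 1.0]]
stand 0.95 [355. 174.] 1323 [ 571. -219.  119.] [[477.0, -289.0, 0.0], [650.0, -73.0, 166.0]]
grip_bar 0.64 [344. 170.] 143 [ 560. -121.  146.] [[543.0, -194.0, 132.0], [583.0, -62.0, 152.0]]
lever 0.67 [361. 174.] 76 [ 490. -115.  149.] [[468.0, -246.0, 85.0], [557.0, -87.0, 152.0]]
lever_ball 0.43 [358. 182.] 42 [481. -95. 148.] [[468.0, -179.0, 135.0], [534.0, -86.0, 152.0]]
check_box 0.95 [276. 237.] 1903 [584. 244.  57.] [[550.0, 142.0, 3.0
[... 1315 characters left out ...]
, -210.0, 142.0], [554.0, -92.0, 157.0]]
check_box 0.89 [258. 188.] 1840 [609. 207.  62.] [[553.0, 131.0, 30.0], [670.0, 284.0, 85.0]]
wrench 0.65 [424. 183.] 224 [ 618. -349.    7.] [[550.0, -371.0, -4.0], [665.0, -320.0, 15.0]]
colour_bottle 0.52 [256. 159.] 179 [700. 195.  71.] [[684.0, 177.0, 20.0], [724.0, 216.0, 106.0]]
mould 0.73 [364. 213.] 188 [ 505. -138.  150.] [[469.0, -212.0, -2.0], [554.0, -92.0, 157.0]]
measure_cup 0.73 [184. 236.] 476 [446. 451.  33.] [[414.0, 405.0, -2.0], [478.0, 490.0, 83.0]]
spatula 0.76 [296. 130.] 705 [802.  78.   5.] [[770.0, -82.0, -4.0], [830.0, 139.0, 23.0]]
bowl 0.75 [463. 256.] 1027 [ 361. -481.   22.] [[309.0, -526.0, 1.0], [417.0, -421.0, 53.0]]
```

```bash
python3 - <<'E'
from h import *
I,D=viewer.get_image('top')
cv2.imwrite('pics/a.png',cv2.resize(I[110:280,170:480],None,fx=2.55,fy=2.55,interpolation=2)[:,:,::-1])
def pts(mask,name,zr):
    P=world('top',D,mask);P=P[(P[:,2]>zr[0])&(P[:,2]<zr[1])];return P
hsv=cv2.cvtColor(I,cv2.COLOR_RGB2HSV).astype(int);H,S,V=hsv[...,0],hsv[...,1],hsv[...,2]
full=np.ones(D.shape,bool);box=full.copy();box[:,:330]=False;box[:,450:]=False
red=((H<8)|(H>172))&(S>120)&(V>60)
P=pts(red&box,'lev',(120,175));print('lever',len(P),P.mean(0).round(1),P.min(0).round(),P.max(0).round())
c=P[:,:2].mean(0);w,v=np.linalg.eigh(np.cov((P[:,:2]-c).T));print('dir',v[:,1],'wid',w**.5)
# bar: dark, z 130-165
P=pts((V<70)&box,'bar',(130,175));print('dark',len(P),P.min(0).round(),P.max(0).round())
B=P[P[:,0]>535]; c=np.median(B[:,:2],0);w,v=np.linalg.eigh(np.cov((B[:,:2]-c).T));print('bar',len(B),c,v[:,1],B.min(0).round(),B.max(0).round())
b=P[P[:,0]<510];print('ball',len(b),b.mean(0),b.min(0).round(),b.max(0).round())
# head
P=pts(box&(V>90)&(S<70),'head',(155,180));r=cv2.minAreaRect(P[:,:2].astype(np.float32));print('head',len(P),r,np.median(P[:,2]))
bx=full.copy();bx[:,330:]=False
for n,m in [('green',(H>40)&(H<85)&(S>100)),('red',red)]:
    P=pts(m&bx,n,(62,95))
    P=P[(P[:,0]<640)];print(n,len(P),P.mean(0).round(1),P.min(0).round(),P.max(0).round())
P=pts(bx,'box',(52,68));P=P[P[:,0]<690];P=P[(P[:,1]<320)];r=cv2.minAreaRect(P[:,:2].astype(np.float32));print('box',r)
E
```

```text
lever 110 [ 520.1 -162.5  151.4] [ 481. -218.  132.] [ 560. -107.  163.]
dir [-0.55750021  0.8301768 ] wid [ 2.27528231 39.74309398]
dark 490 [  -4. -243.  131.] [654. -25. 175.]
bar 388 [ 570.01839526 -157.63699354] [-0.41058689  0.91182148] [ 538. -243.  132.] [654. -65. 165.]
ball 102 [216.04759267 -68.34224941 149.33758658] [  -4. -113.  131.] [491. -25. 175.]
head 499 ((562.956787109375, -229.54287719726562), (95.69827270507812, 157.96917724609375), 61.14388656616211) 165.10579696008244
green 81 [590.3 249.9  80.5] [576. 235.  67.] [605. 265.  90.]
red 84 [588.6 170.3  79.7] [575. 155.  65.] [603. 185.  86.]
box ((350.6974792480469, 142.21066284179688), (692.7760009765625, 178.66249084472656), 14.363198280334473)
```

View pics/a.png

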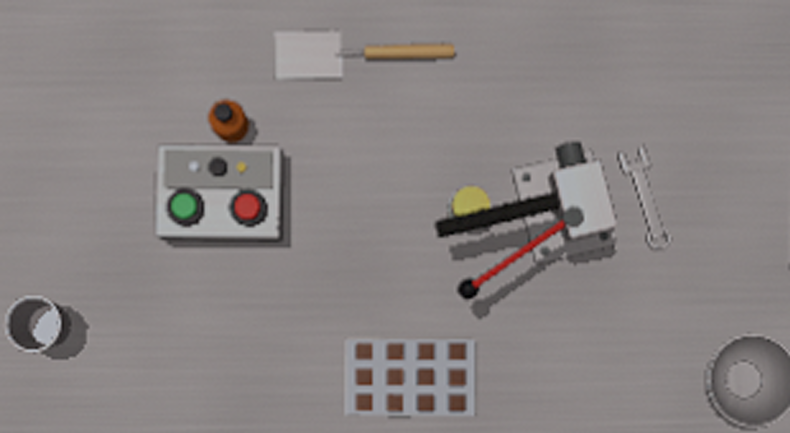

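View pics/side0.png

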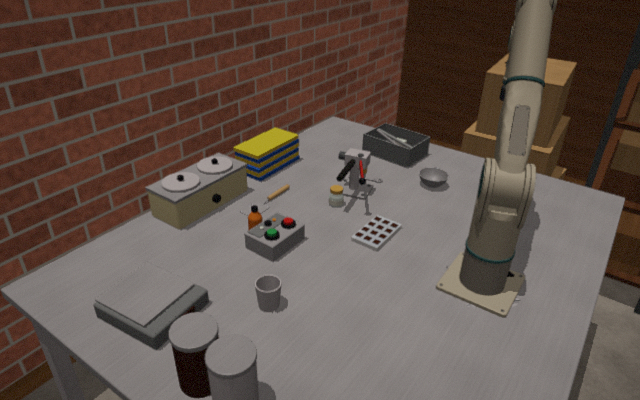

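The top crop shows the lever running from the hinge at crop (573,216) to the ball at (468,289), on the robot side of the black bar. The green button is at (184,207) and the red at (247,207). The side view agrees, and nothing stands in front of the lever except the flat mould.

```bash
cat >> h.py <<'E'
def ray(cam,uv,z):
    m=viewer.camera_model(cam);K=np.array([[m['fx'],0,m['cx']],[0,m['fy'],m['cy']],[0,0,1.]])
    n=cv2.undistortPoints(np.array(uv,float).reshape(-1,1,2),K,np.array(m['dist'])).reshape(-1,2)
    T=np.array(m['T']);d=np.c_[n,np.ones(len(n))]@T[:3,:3].T;o=T[:3,3]
    return o+d*((z-o[2])/d[:,2])[:,None]
def delta(p,yaw):
    "tool-frame shift / turn about tool z from the measured state, tool down"
    s=ctrl.read_state();from scipy.spatial.transform import Rotation as R
    r=R.from_euler('xyz',s['tool_rot']);g=R.from_euler('xyz',[np.pi,0,yaw])
    return r.inv().apply(np.array(p)-s['eef_pos']).round(1),(r.inv()*g).as_rotvec().round(3)
E
python3 - <<'E'
from h import *
I,D=viewer.get_image('top')
hsv=cv2.cvtColor(I,cv2.COLOR_RGB2HSV).astype(int);H,S,V=hsv[...,0],hsv[...,1],hsv[...,2]
red=((H<8)|(H>172))&(S>120)&(V>60)
sub=np.zeros_like(red);sub[180:235,340:410]=1
v,u=np.nonzero(red&sub);L=ray('top',np.c_[u,v],150)[:,:2]
dark=(V<60)&sub; n,lab,st,ce=cv2.connectedComponentsWithStats((dark).astype(np.uint8))
for s_,c_ in zip(st,ce):
    if s_[4]>8: print('dark',s_,c_.round(1),ray('top',c_,145).round(1))
x,y=cv2.fitLine(L.astype(np.float32),cv2.DIST_HUBER,0,.01,.01).ravel()[[0,1]];c=L.mean(0)
d=np.array([x,y])*np.sign(y);print('lever dir deg',np.degrees(np.arctan2(d[1],d[0])),c,(L-c)@d.T if 0 else [((L-c)@d).min(),((L-c)@d).max()])
dv,du=np.nonzero(dark);bm=lab[dv,du]
i=1+np.argmax(st[1:,4]);vv,uu=np.nonzero(lab==i);B=ray('top',np.c_[uu,vv],145)[:,:2].astype(np.float32)
print('bar rect',cv2.minAreaRect(B),cv2.fitLine(B,cv2.DIST_HUBER,0,.01,.01).ravel())
bl=lambda m:ray('top',np.argwhere(m)[:,::-1].mean(0),80)
for n_,m in [('g',(H>40)&(H<85)&(S>100)),('r',red)]:
    w=np.zeros_like(m);w[170:210,225:290]=1;P=world('top',D,m&w);print(n_,bl(m&w).round(1),np.percentile(P[:,2],[10,50,90]).round(1))
E
```

```text
dark [     0      0    640    400 255627] [319.4 199.5] [[551.7   0.8 145. ]]
dark [341 185  49  18 317] [365.1 193.9] [[ 567.4 -139.7  145. ]]
dark [350 220   8   7  38] [353.1 223.2] [[ 477.8 -101.3  145. ]]
lever dir deg 124.06676 [ 519.71555738 -162.3836306 ] [np.float64(-66.54052890024302), np.float64(65.90235945035093)]
bar rect ((565.4424438476562, -140.1803741455078), (24.73902702331543, 151.44972229003906), 13.493736267089844) [ 2.2561027e-01 -9.7421765e-01  5.6744305e+02 -1.3942978e+02]
g [[590.4 250.   80. ]] [76.  82.3 87. ]
r [[588.6 170.3  80. ]] [75.8 80.8 85.7]
```

```bash
python3 - <<'E'
from h import *
print(delta([463,-156,220],1.805))
E
```

```text
(array([ 403.8, -375. ,   30.3]), array([ 0.   ,  0.   , -1.532]))
```

```bash
python3 -m creep '[{"jaw":-1,"xyz":[50,-47,0],"angular":[0,0,-0.18]},{"jaw":-1,"xyz":[90,-84,0],"angular":[0,0,-0.35]},{"jaw":-1,"xyz":[130,-121,0],"angular":[0,0,-0.52]},{"jaw":-1,"xyz":[170,-158,0],"angular":[0,0,-0.69]},{"jaw":-1,"xyz":[210,-195,0],"angular":[0,0,-0.86]},{"jaw":-1,"xyz":[250,-232,5],"angular":[0,0,-1.03]},{"jaw":-1,"xyz":[290,-269,10],"angular":[0,0,-1.2]},{"jaw":-1,"xyz":[330,-306,15],"angular":[0,0,-1.37]},{"jaw":-1,"xyz":[370,-343,22],"angular":[0,0,-1.53]},{"jaw":-1,"xyz":[404,-375,30],"angular":[0,0,-1.532]},{"jaw":-1,"xyz":[404,-375,30],"angular":[0,0,-1.532]},{"jaw":-1,"xyz":[404,-375,30],"angular":[0,0,-1.532]}]'
python3 - <<'E'
from h import *
print(ctrl.read_state()['qpos'].round(2),delta([463,-156,144],1.805))
I,D=viewer.get_image('top')
cv2.imwrite('pics/b.png',cv2.resize(I[150:260,300:450],None,fx=5,fy=5,interpolation=2)[:,:,::-1])
E
```

```text
clock: 3.1
eef_pos: [462.9, -156.5, 220.3]
tool_rot: [-3.141, 0.001, 1.805]
force: [-0.3, -0.3, -0.8]
width: -0.2
gripper_force: 0.0
[ 0.56  0.47 -0.41  1.98  0.27  0.74  0.22] (array([ 0.5,  0.3, 76.3]), array([-0.001,  0.001, -0.   ]))
```

View pics/b.png

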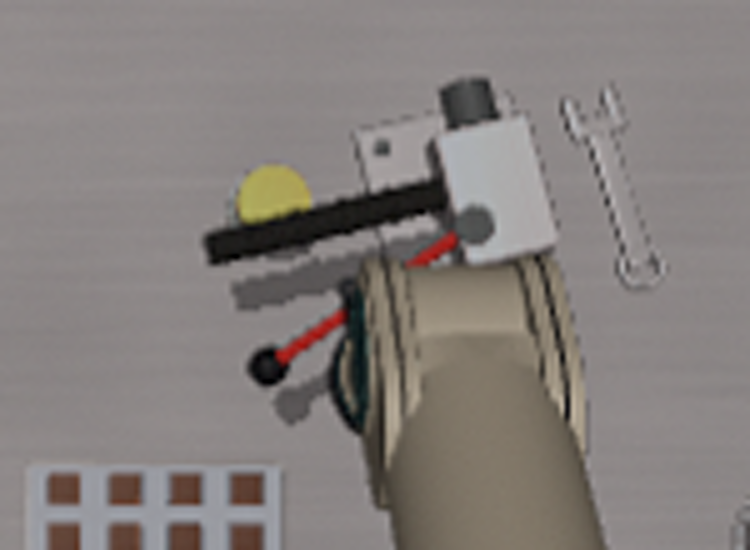

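The wrist hides the middle of the lever. The ball is at crop (268,366), and the lever is still out. I'll descend in front of the blade and creep up to it.

```bash
python3 -m creep '[{"jaw":-1,"xyz":[0,0,20],"angular":[0,0,0]},{"jaw":-1,"xyz":[0,0,40],"angular":[0,0,0]},{"jaw":-1,"xyz":[0,0,60],"angular":[0,0,0]},{"jaw":-1,"xyz":[0,0,76],"angular":[0,0,0]},{"jaw":-1,"xyz":[0,0,76],"angular":[0,0,0]},{"jaw":-1,"xyz":[0,0,76],"angular":[0,0,0]}]'
python3 - <<'E'
from h import *
print(delta([519.1,-128.2,144],1.805))
I,D=viewer.get_image('side')
cv2.imwrite('pics/c.png',cv2.resize(I[120:230,310:420],None,fx=5,fy=5,interpolation=2)[:,:,::-1])
E
```

```text
clock: 3.9
eef_pos: [463.3, -156.9, 144.9]
tool_rot: [3.141, 0.001, 1.803]
force: [0.4, -0.4, -0.3]
width: -0.0
gripper_force: 0.0
(array([15.1, 61. ,  0.9]), array([ 0.001,  0.001, -0.002]))
```

View pics/c.png

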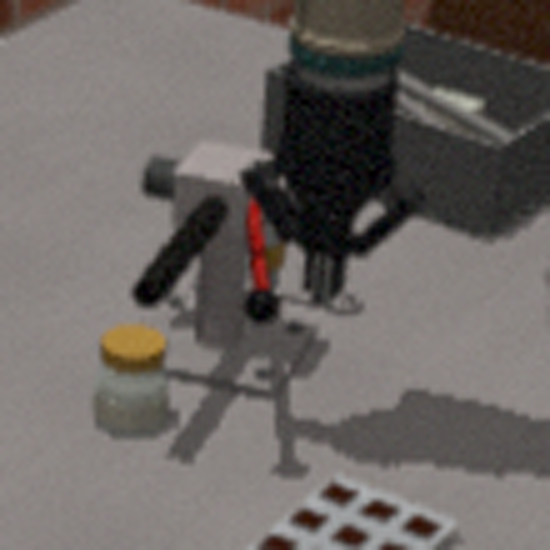

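The gripper stands in front of the red blade at (262,240), with the fingertips at (325,295) at blade height. The knuckles sit well above the bar, so I can start pushing and watch the force.

```bash
python3 -m creep '[{"jaw":-1,"xyz":[3,12,0],"angular":[0,0,0]},{"jaw":-1,"xyz":[5,20,0],"angular":[0,0,0]},{"jaw":-1,"xyz":[6.5,26,0],"angular":[0,0,0]},{"jaw":-1,"xyz":[8,32,0],"angular":[0,0,0]},{"jaw":-1,"xyz":[8,32,0],"angular":[0,0,0]},{"jaw":-1,"xyz":[8,32,0],"angular":[0,0,0]}]'
python3 -m creep '[{"jaw":-1,"xyz":[1.2,5,0],"angular":[0,0,0]},{"jaw":-1,"xyz":[2.5,10,0],"angular":[0,0,0]},{"jaw":-1,"xyz":[3.7,15,0],"angular":[0,0,0]},{"jaw":-1,"xyz":[5,20,0],"angular":[0,0,0]},{"jaw":-1,"xyz":[5,20,0],"angular":[0,0,0]},{"jaw":-1,"xyz":[5,20,0],"angular":[0,0,0]}]'
python3 - <<'E'
from h import *
print(delta([519.1,-128.2,144],1.805))
E
```

```text
clock: 4.7
eef_pos: [491.5, -140.8, 144.1]
tool_rot: [-3.14, -0.0, 1.805]
force: [-4.6, -0.2, 2.3]
width: -0.1
gripper_force: 2.1
clock: 5.45
eef_pos: [509.0, -131.7, 144.0]
tool_rot: [-3.138, -0.0, 1.804]
force: [-7.4, -1.9, 3.9]
width: -0.2
gripper_force: 3.2
(array([ 1.1, 10.7, -0. ]), array([-0.003, -0.   , -0.001]))
```

```bash
python3 -m creep '[{"jaw":-1,"xyz":[0.5,3,0],"angular":[0,0,0]},{"jaw":-1,"xyz":[1,6,0],"angular":[0,0,0]},{"jaw":-1,"xyz":[1,8,0],"angular":[0,0,0]},{"jaw":-1,"xyz":[1,8,0],"angular":[0,0,0]}]'
python3 -m creep '[{"jaw":-1,"xyz":[0,1,0],"angular":[0,0,0]},{"jaw":-1,"xyz":[0,1,0],"angular":[0,0,0]}]'
python3 -m creep '[{"jaw":-1,"xyz":[0,1,0],"angular":[0,0,0]},{"jaw":-1,"xyz":[0,1,0],"angular":[0,0,0]}]'
```

```text
clock: 5.95
eef_pos: [516.2, -129.0, 144.0]
tool_rot: [-3.137, -0.0, 1.804]
force: [-7.3, -1.2, 5.4]
width: -0.0
gripper_force: 3.7
clock: 6.2
eef_pos: [517.0, -128.8, 144.0]
tool_rot: [-3.137, -0.0, 1.804]
force: [-6.3, -2.2, 5.7]
width: -0.3
gripper_force: 3.8
clock: 6.45
eef_pos: [517.9, -128.5, 144.1]
tool_rot: [-3.137, -0.0, 1.804]
force: [-7.7, -0.8, 5.6]
width: 0.1
gripper_force: 3.9
```

```bash
for i in 1 2; do :; done
python3 -m creep '[{"jaw":-1,"xyz":[0,1,0],"angular":[0,0,0]},{"jaw":-1,"xyz":[0,1,0],"angular":[0,0,0]}]' | grep -E "eef|force"
python3 -m creep '[{"jaw":-1,"xyz":[0,1,0],"angular":[0,0,0]},{"jaw":-1,"xyz":[0,1,0],"angular":[0,0,0]}]' | grep -E "eef|force"
python3 - <<'E'
from h import *
I,D=viewer.get_image('top')
cv2.imwrite('pics/d.png',cv2.resize(I[150:260,300:450],None,fx=5,fy=5,interpolation=2)[:,:,::-1])
hsv=cv2.cvtColor(I,cv2.COLOR_RGB2HSV).astype(int);H,S,V=hsv[...,0],hsv[...,1],hsv[...,2]
sub=np.zeros(D.shape,bool);sub[180:235,330:410]=1
n,lab,st,ce=cv2.connectedComponentsWithStats(((V<60)&sub).astype(np.uint8))
for s_,c_ in zip(st,ce):
    if 8<s_[4]<900: print(s_,c_.round(1),ray('top',c_,145).round(1))
E
```

```text
eef_pos: [518.8, -128.2, 144.0]
force: [-8.0, -0.7, 5.3]
gripper_force: 4.0
eef_pos: [519.7, -127.9, 144.0]
force: [-7.7, -0.7, 4.9]
gripper_force: 4.0
[341 190  19  28 153] [351.1 201.3] [[545.2 -96.4 145. ]]
[343 205   8   7  39] [346.2 208.2] [[524.  -80.8 145. ]]
```

View pics/d.png

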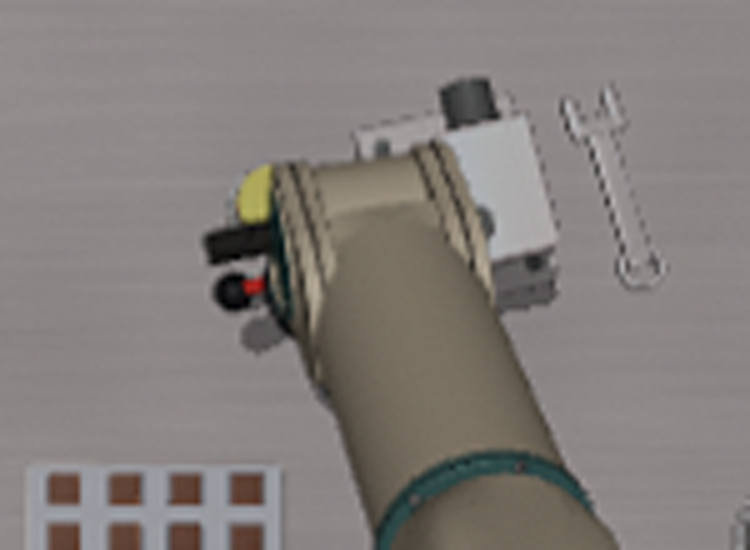

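The ball has moved to crop (233,291). That puts the lever near 0.34 rad, about 2 mm short of the stop.

```bash
for_row=1
python3 -m creep '[{"jaw":-1,"xyz":[0,1,0],"angular":[0,0,0]},{"jaw":-1,"xyz":[0,1,0],"angular":[0,0,0]}]' | grep -E "eef|force"
python3 -m creep '[{"jaw":-1,"xyz":[0,1,0],"angular":[0,0,0]},{"jaw":-1,"xyz":[0,1,0],"angular":[0,0,0]}]' | grep -E "eef|force"
python3 -m creep '[{"jaw":-1,"xyz":[0,0.5,0],"angular":[0,0,0]},{"jaw":-1,"xyz":[0,0.5,0],"angular":[0,0,0]}]' | grep -E "eef|force"
```

```text
eef_pos: [520.6, -127.7, 144.0]
force: [-8.0, -0.1, 4.9]
gripper_force: 4.2
eef_pos: [521.5, -127.4, 144.0]
force: [-8.6, -0.3, 6.3]
gripper_force: 4.3
eef_pos: [521.8, -127.3, 144.0]
force: [-9.4, -0.4, 6.0]
gripper_force: 4.4
```

```bash
python3 -m creep '[{"jaw":-1,"xyz":[0,1,0],"angular":[0,0,0]},{"jaw":-1,"xyz":[0,1,0],"angular":[0,0,0]}]' | grep -E "eef|force"
python3 -m creep '[{"jaw":-1,"xyz":[0,0.7,0],"angular":[0,0,0]},{"jaw":-1,"xyz":[0,0.7,0],"angular":[0,0,0]}]' | grep -E "eef|force"
python3 - <<'E'
from h import *
I,D=viewer.get_image('top')
hsv=cv2.cvtColor(I,cv2.COLOR_RGB2HSV).astype(int);V=hsv[...,2]
sub=np.zeros(D.shape,bool);sub[180:235,330:410]=1
n,lab,st,ce=cv2.connectedComponentsWithStats(((V<60)&sub).astype(np.uint8))
for s_,c_ in zip(st,ce):
    if 8<s_[4]<900:
        p=ray('top',c_,145)[0];print(s_,p.round(1),124.03-np.degrees(np.arctan2(p[1]+226,p[0]-562)))
E
```

```text
eef_pos: [522.1, -127.2, 144.0]
force: [-10.7, -1.1, 7.0]
gripper_force: 5.2
eef_pos: [522.2, -127.2, 144.0]
force: [-11.5, -1.0, 8.5]
gripper_force: 5.9
[341 188  18  28 195] [542.8 -92.5 145. ] 25.860742135515537
```

The tool has stopped advancing while the force climbs to about 12 N, so the lever is at its stop. I'll hold for a second, then retreat the way I came.

```bash
python3 -m creep '[{"jaw":-1,"xyz":[0,0.5,0],"angular":[0,0,0]},{"jaw":-1,"xyz":[0,0.5,0],"angular":[0,0,0]},{"jaw":-1,"xyz":[0,0.5,0],"angular":[0,0,0]},{"jaw":-1,"xyz":[0,0.5,0],"angular":[0,0,0]},{"jaw":-1,"xyz":[0,0.5,0],"angular":[0,0,0]},{"jaw":-1,"xyz":[0,0.5,0],"angular":[0,0,0]},{"jaw":-1,"xyz":[0,0.5,0],"angular":[0,0,0]},{"jaw":-1,"xyz":[0,0.5,0],"angular":[0,0,0]},{"jaw":-1,"xyz":[0,0.5,0],"angular":[0,0,0]},{"jaw":-1,"xyz":[0,0.5,0],"angular":[0,0,0]}]'
python3 - <<'E'
from h import *
print(delta([455,-160,144],1.805))
E
```

```text
clock: 9.55
eef_pos: [522.2, -127.2, 144.0]
tool_rot: [-3.133, -0.001, 1.804]
force: [-11.9, -0.7, 9.8]
width: 0.0
gripper_force: 6.3
(array([-16.4, -73. ,   0.7]), array([-0.009, -0.001, -0.001]))
```

```bash
python3 -m creep '[{"jaw":-1,"xyz":[-2,-8,0],"angular":[0,0,0]},{"jaw":-1,"xyz":[-4,-16,0],"angular":[0,0,0]},{"jaw":-1,"xyz":[-6,-24,0],"angular":[0,0,0]},{"jaw":-1,"xyz":[-8,-32,0],"angular":[0,0,0]},{"jaw":-1,"xyz":[-10,-40,0],"angular":[0,0,0]},{"jaw":-1,"xyz":[-12,-48,0],"angular":[0,0,0]},{"jaw":-1,"xyz":[-14,-58,0],"angular":[0,0,0]},{"jaw":-1,"xyz":[-17,-76,0],"angular":[0,0,0]},{"jaw":-1,"xyz":[-17,-76,0],"angular":[0,0,0]},{"jaw":-1,"xyz":[-17,-76,0],"angular":[0,0,0]},{"jaw":-1,"xyz":[-17,-76,0],"angular":[0,0,0]}]'
python3 - <<'E'
from h import *
print(delta([590.4,250,144],1.805),delta([455,-160,240],1.805))
I,D=viewer.get_image('top')
hsv=cv2.cvtColor(I,cv2.COLOR_RGB2HSV).astype(int);V=hsv[...,2]
sub=np.zeros(D.shape,bool);sub[180:235,330:410]=1
n,lab,st,ce=cv2.connectedComponentsWithStats(((V<60)&sub).astype(np.uint8))
for s_,c_ in zip(st,ce):
    if 8<s_[4]<900:
        p=ray('top',c_,145)[0];print(s_,p.round(1),124.03-np.degrees(np.arctan2(p[1]+226,p[0]-562)))
E
```

```text
clock: 10.92
eef_pos: [457.5, -160.3, 144.4]
tool_rot: [3.14, 0.0, 1.805]
force: [-0.1, -0.6, -0.1]
width: -0.1
gripper_force: 0.0
(array([368.2, 224.6,   0.7]), array([0.001, 0.   , 0.   ])) (array([  0.9,  -2.3, -95.6]), array([0.001, 0.   , 0.   ]))
[341 185  49  18 315] [ 567.4 -139.5  145. ] 37.587611665710384
[367 210   5  25  65] [ 479.1 -150.6  145. ] -13.677554096433937
[350 220   8   7  38] [ 477.8 -101.3  145. ] 0.015167335123607018
[364 223   4  12  24] [ 461.4 -138.9  145. ] -15.088093616131204
```

The lever is back at its rest position: the ball is again at (477.8, -101.3), and the contact force is zero. Next, lift and go over to the green button.

```bash
python3 -m creep '[{"jaw":-1,"xyz":[0,-2,-45],"angular":[0,0,0]},{"jaw":-1,"xyz":[0,-2,-95],"angular":[0,0,0]},{"jaw":-1,"xyz":[0,-2,-95],"angular":[0,0,0]},{"jaw":-1,"xyz":[50,28,-95],"angular":[0,0,0]},{"jaw":-1,"xyz":[100,60,-95],"angular":[0,0,0]},{"jaw":-1,"xyz":[150,91,-95],"angular":[0,0,0]},{"jaw":-1,"xyz":[200,122,-90],"angular":[0,0,0]},{"jaw":-1,"xyz":[250,153,-80],"angular":[0,0,0]},{"jaw":-1,"xyz":[300,184,-60],"angular":[0,0,0]},{"jaw":-1,"xyz":[350,214,-40],"angular":[0,0,0]},{"jaw":-1,"xyz":[368,224.6,-20],"angular":[0,0,0]},{"jaw":-1,"xyz":[368,224.6,-10],"angular":[0,0,0]}]'
python3 -m creep '[{"jaw":-1,"xyz":[0,0,0],"angular":[0,0,0]},{"jaw":-1,"xyz":[0,0,0],"angular":[0,0,0]}]'
python3 - <<'E'
from h import *
print(delta([590.4,250,110],1.805))
for c,sl in [('side',np.s_[170:270,230:330]),('top',np.s_[140:230,210:330])]:
    I,D=viewer.get_image(c);cv2.imwrite(f'pics/e_{c}.png',cv2.resize(I[sl],None,fx=5,fy=5,interpolation=2)[:,:,::-1])
E
```

```text
clock: 12.48
eef_pos: [588.4, 251.6, 151.7]
tool_rot: [-3.138, -0.001, 1.809]
force: [-0.4, -0.1, -0.3]
width: 0.2
gripper_force: 0.0
clock: 12.72
eef_pos: [590.4, 247.6, 154.9]
tool_rot: [3.141, 0.001, 1.803]
force: [0.4, 0.0, -0.0]
width: 0.0
gripper_force: 0.0
(array([ 2.3,  0.5, 44.9]), array([ 0.   ,  0.001, -0.002]))
```

View pics/e_side.png

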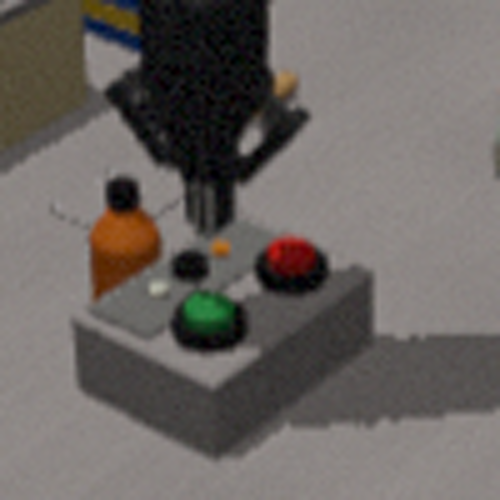

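The fingertips (210,220) are directly over the green button (208,310), and the red button at (290,258) is well clear. Going down.

```bash
python3 -m creep '[{"jaw":-1,"xyz":[2,0.5,15],"angular":[0,0,0]},{"jaw":-1,"xyz":[2,0.5,30],"angular":[0,0,0]},{"jaw":-1,"xyz":[2,0.5,44],"angular":[0,0,0]},{"jaw":-1,"xyz":[2,0.5,48],"angular":[0,0,0]},{"jaw":-1,"xyz":[2,0.5,48],"angular":[0,0,0]}]'
python3 -m creep '[{"jaw":-1,"xyz":[0,0,2],"angular":[0,0,0]},{"jaw":-1,"xyz":[0,0,3],"angular":[0,0,0]},{"jaw":-1,"xyz":[0,0,3],"angular":[0,0,0]}]'
python3 -m creep '[{"jaw":-1,"xyz":[0,0,2],"angular":[0,0,0]},{"jaw":-1,"xyz":[0,0,3],"angular":[0,0,0]},{"jaw":-1,"xyz":[0,0,3],"angular":[0,0,0]}]'
```

```text
clock: 13.45
eef_pos: [589.8, 251.5, 105.8]
tool_rot: [-3.141, 0.0, 1.805]
force: [0.2, 0.0, 0.4]
width: -0.0
gripper_force: 0.0
clock: 13.82
eef_pos: [590.1, 251.5, 103.6]
tool_rot: [3.141, -0.0, 1.805]
force: [0.3, -0.1, -1.1]
width: -0.5
gripper_force: 0.0
clock: 14.2
eef_pos: [590.1, 251.5, 100.5]
tool_rot: [3.141, 0.0, 1.805]
force: [0.0, 0.2, 1.3]
width: -0.1
gripper_force: 0.9
```

```bash
python3 -m creep '[{"jaw":-1,"xyz":[0,0,1],"angular":[0,0,0]},{"jaw":-1,"xyz":[0,0,2],"angular":[0,0,0]},{"jaw":-1,"xyz":[0,0,2],"angular":[0,0,0]}]'|grep -E "eef|force"
python3 -m creep '[{"jaw":-1,"xyz":[0,0,1],"angular":[0,0,0]},{"jaw":-1,"xyz":[0,0,2],"angular":[0,0,0]},{"jaw":-1,"xyz":[0,0,2],"angular":[0,0,0]}]'|grep -E "eef|force"
python3 -m creep '[{"jaw":-1,"xyz":[0,0,1],"angular":[0,0,0]},{"jaw":-1,"xyz":[0,0,1],"angular":[0,0,0]},{"jaw":-1,"xyz":[0,0,1],"angular":[0,0,0]}]'|grep -E "eef|force"
```

```text
eef_pos: [590.1, 251.6, 98.4]
force: [-0.8, -0.2, 2.3]
gripper_force: 1.4
eef_pos: [590.1, 251.6, 96.4]
force: [-0.2, -0.0, 4.5]
gripper_force: 2.0
eef_pos: [590.1, 251.6, 95.4]
force: [0.2, 0.3, 4.6]
gripper_force: 2.3
```

```bash
python3 -m creep '[{"jaw":-1,"xyz":[0,0,1],"angular":[0,0,0]},{"jaw":-1,"xyz":[0,0,1],"angular":[0,0,0]},{"jaw":-1,"xyz":[0,0,1],"angular":[0,0,0]}]'|grep -E "eef|force"
python3 -m creep '[{"jaw":-1,"xyz":[0,0,1],"angular":[0,0,0]},{"jaw":-1,"xyz":[0,0,1],"angular":[0,0,0]},{"jaw":-1,"xyz":[0,0,1],"angular":[0,0,0]}]'|grep -E "eef|force"
```

```text
eef_pos: [590.1, 251.6, 95.1]
force: [-0.9, -1.0, 9.2]
gripper_force: 4.5
eef_pos: [590.2, 251.6, 95.0]
force: [-3.0, -2.9, 14.5]
gripper_force: 7.4
```

The button has bottomed out: the tool stopped at z = 95.0 mm and the force jumped to 14.5 N. Now I'll lift clear and check.

```bash
python3 -m creep '[{"jaw":-1,"xyz":[0,0,-4],"angular":[0,0,0]},{"jaw":-1,"xyz":[0,0,-10],"angular":[0,0,0]},{"jaw":-1,"xyz":[0,0,-40],"angular":[0,0,0]},{"jaw":-1,"xyz":[0,0,-90],"angular":[0,0,0]},{"jaw":-1,"xyz":[0,0,-130],"angular":[0,0,0]},{"jaw":-1,"xyz":[0,0,-130],"angular":[0,0,0]},{"jaw":-1,"xyz":[0,0,-130],"angular":[0,0,0]},{"jaw":-1,"xyz":[0,0,-130],"angular":[0,0,0]}]'
python3 - <<'E'
from h import *
I,D=viewer.get_image('side');cv2.imwrite('pics/f.png',cv2.resize(I[130:300,230:450],None,fx=3.5,fy=3.5,interpolation=2)[:,:,::-1])
E
```

```text
clock: 17.08
eef_pos: [589.0, 250.9, 221.6]
tool_rot: [-3.138, 0.001, 1.805]
force: [0.3, 0.5, 0.8]
width: 0.0
gripper_force: 0.0
```

View pics/f.png

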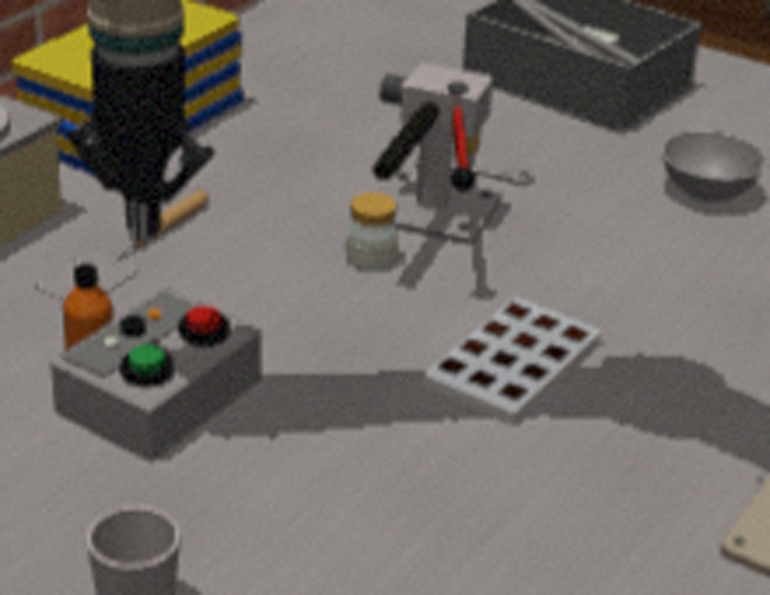

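The lever is out, with the ball at (462,178). Both buttons are up at (147,358) and (204,320), nothing loose has moved, and the gripper is clear.

```bash
python3 -c "
from cell import ctrl
print(ctrl.finish_job())"
```

```text
the job is handed in; nothing more can be done
None
```

The job is handed in, verdict not shown: I held the lever at its stop for over 1 s (about 12 N), let it spring fully out, then pressed the green button to its stop and released it; nothing loose moved in the last picture.

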